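Find the socket that fits the flange nut and hold it seated

ROBOT

A 6-joint arm with a two-finger parallel gripper is mounted at the origin on the work surface. World frame = base frame: x ahead of the robot, y to its left, z up, the work surface at z = 0. Lengths are in m, angles in rad, forces in N, time in s.
With the tool pointing down it reaches from about 0.35 to 0.925 m from the base axis. Payload 6.4 kg.
Tool frame: the origin (TCP) lies at the very end of the fingers, on their centre line; the grasp point (between the pads) lies 19 mm behind it; z points along the fingers, y is the direction in which the jaws open and shut (so a half turn about z gives the same grasp; the last joint's range is limited). The gripper opens to 85 mm and grips with 20 to 120 N. Pads are 22 mm wide; open, the fingers measure 114 mm over their backs; the gripper's body (76 mm by 85 mm) begins 54 mm behind the grasp point. The pads swing forward as they close: fully open they stand 13 mm farther back than shut.
Start: joints at [-1.38, 0.245, 1.558, -0, 1.339, -0.174], TCP at [0.232, -0.607, 0.231] pointing down, gripper open.
Joint ranges: [-3.13, 3.13], [-1.02, 2.26], [0.13, 2.54], [-0.95, 4.09], [0.21, 2.88], [-2.74, 2.74]. Speed limits (rad/s): [2.57, 2.57, 3.14, 3.14, 3.14, 3.14].

INTERFACE

Orientations are given as a 3x3 rotation matrix whose columns are the frame's x, y, z axes.
In Python, from station import bot, snapshot, camera_params, workorder gives the robot as it stands.
- The arm moves only by the tool send_rows, never from a script. Its argument "rows" is a list of rows, each an object of numbers: "dx", "dy", "dz": the shift along the world's x, y, z in mm; "rx", "ry", "rz": the turn, a rotation vector about the world's x, y, z in rad; "gripper": the closure in counts, from 0 (fully open) to 255 (shut). In form: [{"dx": .., "dy": .., "dz": .., "rx": .., "ry": .., "rz": .., "gripper": ..}, ...]. A call has 1 to 20 rows; each row is the pose to reach, as a shift and turn from the pose measured when the call began; what a row does not reach only later rows make up. A row lasts 1/10 s, in which the tool goes at most 50 mm and 8.59 degrees, less where a joint would pass 70% of its speed; a pose out of reach is approached as far as the arm can. A call with a gripper value outside its range is refused whole. The fingers move at their own pace and stop on an object; "newtons" is the grip in N (left out, the last holds). Time passes only in rows, so rows that repeat a pose let the fingers close. It gives the time, the measured TCP pose, the force and the opening at its end, in the units of the state.
- bot.get_state(): the state, without advancing time (a new reading comes with each control period).
- snapshot(name): name is "scene" or "top"; returns the picture (480x640x3 uint8, red, green, blue); there is no depth.
- camera_params(name): a dict with "fx", "fy", "cx", "cy" (pixels), "k1" (the pictures are not rectified: a ray, as slopes to the right and down, at radius r is drawn at 1 + k1 r^2 times it, then the intrinsics apply), "R" (3x3) and "t" (3): a world point X has camera coordinates R X + t. Camera axes: x right, y down, z forward; pixel columns grow to the right and rows downward; lengths in m; the calibration is good to about 2 mm. A picture is of the moment at which its call begins. camera_params takes no time and is no camera call.
- workorder.close_job(): hands the job in, once; it reports no verdict.
The state is a dict: "clock": time; "qpos": joint angles; "dq": joint speeds; "effort": joint torques, N m; "tcp_pos": TCP position; "tcp_rot": TCP orientation; "wrist_force": force on the tool from outside, world axes, zero at the start; "wrist_torque": the same for the moment, N m; "grip_width": finger opening in m.
Only numpy, scipy, OpenCV 4.12 (cv2) and the standard library are available. Lean on these libraries where they do the work, as an engineer would, in place of code of your own. Each camera call takes 0.05 s, during which the arm holds its last target.

TASK

The flange nearest the robot (of the three on the bench) has one nut left on its blanking plate: find the socket in the tray that fits it, trying them on the nut if need be, and push that socket fully home, down over the nut to the bottom of its counterbore. Put back upright in a tray pocket any socket that does not go home, and leave everything else where it is. Finish still gripping the seated socket, ready for the ratchet to be plugged in.

Things in the scene. Friction and masses are not known exactly. Their poses are not given: they have to be found in the camera images.
- socket_small_mid (a point): the small socket: upright steel cylinder 26 mm wide, 65 long, about 130 g; point: its centre, half-way up the axis. z along the axis, up out of the drive end. Lower end: hexagon opening 18.2 mm across flats (for a 17 mm nut), 30 deep, two flats facing its own +x and -x. Grip the round, solid upper 35 mm. Stands in a tray pocket, any yaw; square drive hole in the top, sides parallel to x and y.
- socket_medium_mid (a point): the medium socket: upright steel cylinder 32 mm wide, 65 long, about 180 g; point: its centre, half-way up the axis. z along the axis, up out of the drive end. Lower end: hexagon opening 22.2 mm across flats (for a 21 mm nut), 30 deep, two flats facing its own +x and -x. Grip the round, solid upper 35 mm. Stands in a tray pocket, any yaw; square drive hole in the top, sides parallel to x and y.
- socket_large_mid (a point): the large socket: upright steel cylinder 37 mm wide, 65 long, about 230 g; point: its centre, half-way up the axis. z along the axis, up out of the drive end. Lower end: hexagon opening 25.2 mm across flats (for a 24 mm nut), 30 deep, two flats facing its own +x and -x. Grip the round, solid upper 35 mm. Stands in a tray pocket, any yaw; square drive hole in the top, sides parallel to x and y.
- joint_a_seat (a point): bolted pipe flange on a jig plate (150 x 100 mm), fixed. Its oval blanking plate (146 mm long, top 83 mm above the bench) has one hex nut left, in a counterbore 6 mm deep. Point: on the nut's axis at the counterbore's floor, where a seated socket's rim rests; z up, +x from the plate's middle to this nut; two flats of the nut face +x and -x. The nut is tight. The job is the flange with x < 0.65 m.
- joint_b_seat (a point): another flange, described as joint_a_seat; the three trade places, two stand at the back corners (x > 0.68 m). Their nuts are 17 mm across flats and 10 high, 21 and 13, 24 and 15, one each, in counterbores 28.5, 34.5 and 39.5 mm wide; which flange has which is not told. Nut tops are chamfered 2 mm; the stud stands 6 mm out of the nut.
- joint_c_seat (a point): another flange, described as joint_a_seat. On every plate, from the nut towards -x: 48 mm away a brass barb 20 mm high, 96 mm away the other stud, bare. The right socket slides down to the counterbore's floor; a smaller one stops on top of the nut, 10 mm or more above the floor; a larger one catches on the counterbore's edge, 6 mm above the floor.
- tray: black pocket tray, 150 mm (its x) by 218 mm (its y), 28 mm high, fixed; origin: centre of its underside. Six round pockets 42 mm wide and 22 mm deep (floor 6 mm above the bench), at x = -34 and +34 mm, y = -68, 0 and +68 mm. The three sockets, a drive adapter and a short extension bar stand in five of them, one is empty; which is where changes.
- adapter: bystander, to be left alone: step-up drive adapter standing in a tray pocket: 32 mm wide round foot with a 12.7 mm square on top, 52 mm tall; origin at its underside.
- extension: bystander, to be left alone: short extension bar standing in a tray pocket: 25 mm wide, 78 mm tall; origin at its underside.
- ratchet: bystander, to be left alone: ratchet handle lying on the left of the bench, 250 mm long along its y, head at +y, 32 mm high; origin at its middle underneath.
- bolt: bystander, to be left alone: hex bolt lying on the bench between tray and flange, 53 mm long along its x, head 18 mm across flats; origin at its middle underneath.
- aerosol: bystander, to be left alone: grey spray can on the left of the bench, 65 mm wide, 202 mm tall; origin at its underside.
- offcut: bystander, to be left alone: stainless tube offcut standing at the back of the bench, 60 mm wide, 100 mm tall; origin at its underside.
- brush: bystander, to be left alone: brush lying at the back of the bench, along its x; origin at its underside.
- hammer: bystander, to be left alone: hammer lying on the right of the bench, along its x; origin at its underside.
Not all that is in view belongs to the job. Leave any blue look-alike of the part that bears joint_a_seat alone.

How it is judged:
By the outcome, as a careful person would: the job done as asked, in the order asked, and still so for the second after the job is handed in, while the arm keeps its last pose, push and grip.
It also fails if it takes over 64 s, if anything falls off the work surface, if the arm or the gripper's body presses on something with over 40 N, if the wrist force passes 120 N, or if a joint passes its speed limit or range.

## Working session

There is one attempt and no reset: what is moved stays moved. The work goes in short steps, Python scripts to look and compute and a tool call to move; the robot and the scene stay as the last step left them, time stands still between calls to the robot, and variables do not carry over. Pictures are saved under pics/ and viewed, and the job is handed in when it is done.

Besides the shell and the picture viewer there is one more tool, called after "Call:" by a JSON object that holds its "api" and its "payload", one argument or row to a line. send_rows: Moves the arm, as the interface text tells. Its arguments: {"type":"object","properties":{"rows":{"type":"array","items":{"type":"object","properties":{"dx":{"type":"number"},"dy":{"type":"number"},"dz":{"type":"number"},"rx":{"type":"number"},"ry":{"type":"number"},"rz":{"type":"number"},"gripper":{"type":"number"}}}},"newtons":{"type":"number"}},"required":["rows"]}

```bash
ls; mkdir -p pics; python3 - <<'E'
from station import bot, snapshot, camera_params
import cv2
s=bot.get_state();print(s)
for n in("scene","top"):
    cv2.imwrite(f"pics/{n}0.png",snapshot(n)[:,:,::-1]); print(n,camera_params(n))
E
```

```text
pics
{'clock': 0.0, 'qpos': array([-1.38010536e+00,  2.45759313e-01,  1.55902660e+00, -2.39590017e-06,
        1.33870200e+00, -1.74131980e-01]), 'dq': array([ 0.00102272,  0.00108583, -0.00051776,  0.00071582, -0.00043844,
       -0.00203938]), 'effort': array([-9.01010771e-04, -4.29495978e+01, -3.26136446e+01, -2.37922941e-04,
        5.35191677e-03, -5.17737234e-06]), 'tcp_pos': array([ 0.23178708, -0.60666757,  0.23020858]), 'tcp_rot': array([[ 9.34186807e-01,  3.56784080e-01, -3.61511929e-04],
       [ 3.56784114e-01, -9.34185011e-01,  1.86046320e-03],
       [ 3.26064626e-04, -1.86700189e-03, -9.99998204e-01]]), 'wrist_force': array([-0.39219466,  0.02017012,  0.35412543]), 'wrist_torque': array([ 0.02934134,  0.03034446, -0.01722724]), 'grip_width': 0.08528601500877903}
scene {'fx': 575.0390240830728, 'fy': 575.0390240830728, 'cx': 324.90628675318766, 'cy': 230.92936173539096, 'k1': 0.002587766819383516, 'R': array([[ 0.1163111 ,  0.99316211, -0.01003732],
       [ 0.81136399, -0.10083944, -0.57577763],
       [-0.57285268,  0.05882541, -0.81754472]]), 't': array([-0.04623625, -0.36240483,  1.64857275])}
top {'fx': 597.9708559263854, 'fy': 597.9708559263854, 'cx': 323.6121504904443, 'cy': 234.66286936021328, 'k1': -0.059095044203385454, 'R': array([[-1.32577816e-02, -9.99911438e-01, -1.16091520e-03],
       [-9.93536374e-01,  1.33041387e-02, -1.12731867e-01],
       [ 1.12737328e-01, -3.41163000e-04, -9.93624767e-01]]), 't': array([0.00339173, 0.51771878, 1.33334434])}
```

View pics/scene0.png

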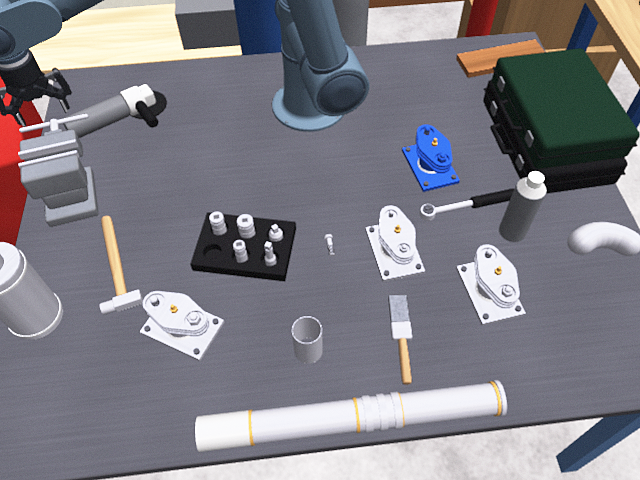

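View pics/top0.png

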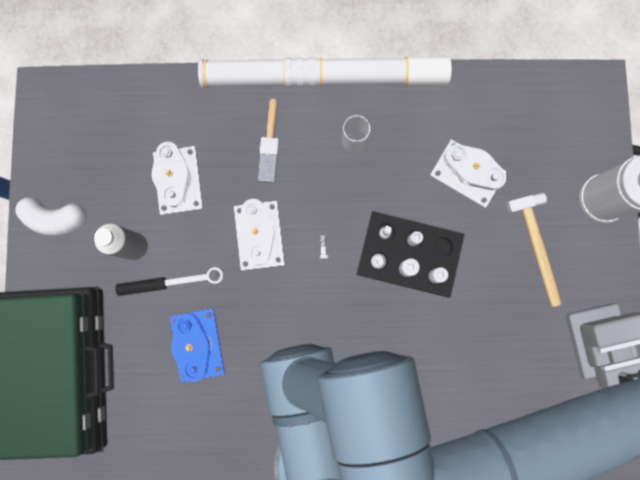

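White flanges in the top view are at (258,235), (176,178) and (468,172), and there is a blue look-alike at (196,345). The target should be the white one at (258,235), since it is nearest the robot. I'll compute positions and enlarge that area.

```bash
cat > h.py <<'E'
import numpy as np, cv2
from station import bot, snapshot, camera_params
def proj(n,X):
    c=camera_params(n);p=np.atleast_2d(X)@c["R"].T+c["t"];s=p[:,:2]/p[:,2:]
    s=s*(1+c["k1"]*(s**2).sum(1,keepdims=True));return s*[c["fx"],c["fy"]]+[c["cx"],c["cy"]]
def unproj(n,uv,z):
    c=camera_params(n);d=(np.array(uv,float)-[c["cx"],c["cy"]])/[c["fx"],c["fy"]];s=d.copy()
    for _ in range(20): s=d/(1+c["k1"]*(s**2).sum())
    r=c["R"].T@np.array([s[0],s[1],1]);o=-c["R"].T@c["t"];return o+r*(z-o[2])/r[2]
def crop(img,x,y,w,h,k,out):
    cv2.imwrite(out,cv2.resize(img[y:y+h,x:x+w],None,fx=k,fy=k,interpolation=cv2.INTER_CUBIC))
E
python3 - <<'E'
from h import *
for uv in[(258,235),(176,178),(468,172),(196,345)]: print(uv,unproj("top",uv,.08))
t=cv2.imread("pics/top0.png");s=cv2.imread("pics/scene0.png")
crop(t,225,190,70,90,6,"pics/t_fl.png");crop(t,350,205,120,95,6,"pics/t_tr.png")
crop(s,360,200,70,80,7,"pics/s_fl.png");crop(s,185,200,115,85,6,"pics/s_tr.png")
E
python3 -c "
import cv2,numpy as np
a=[cv2.imread('pics/'+n) for n in('t_fl.png','s_fl.png')]
h=max(x.shape[0] for x in a);a=[cv2.copyMakeBorder(x,0,h-x.shape[0],0,0,0) for x in a]
print([x.shape for x in a]);c=np.hstack(a);cv2.imwrite('pics/fl2.png',c[:600,:])
"
```

```text
(258, 235) [0.51314665 0.14053188 0.08      ]
(176, 178) [0.64336523 0.32356549 0.08      ]
(468, 172) [ 0.64817861 -0.32708295  0.08      ]
(196, 345) [0.27593068 0.27517521 0.08      ]
[(560, 420, 3), (560, 490, 3)]
```

View pics/t_fl.png

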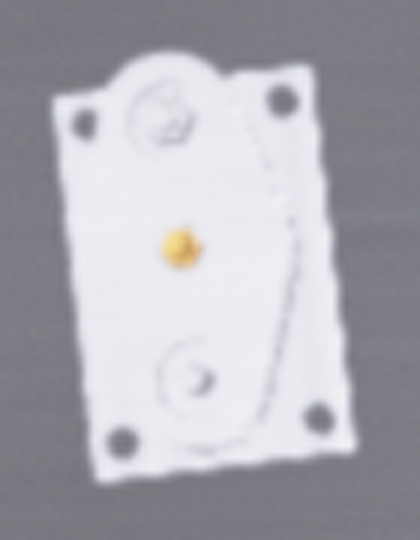

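View pics/s_fl.png

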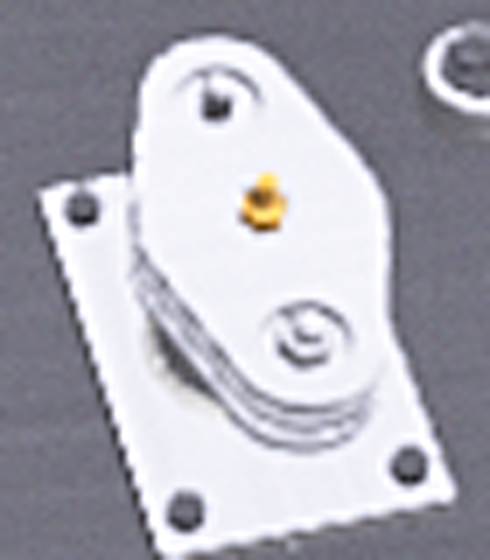

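View pics/t_tr.png

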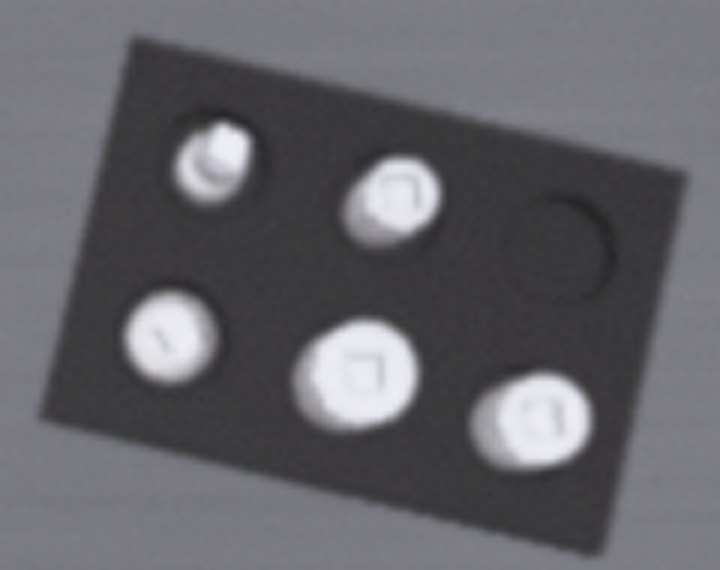

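View pics/s_tr.png

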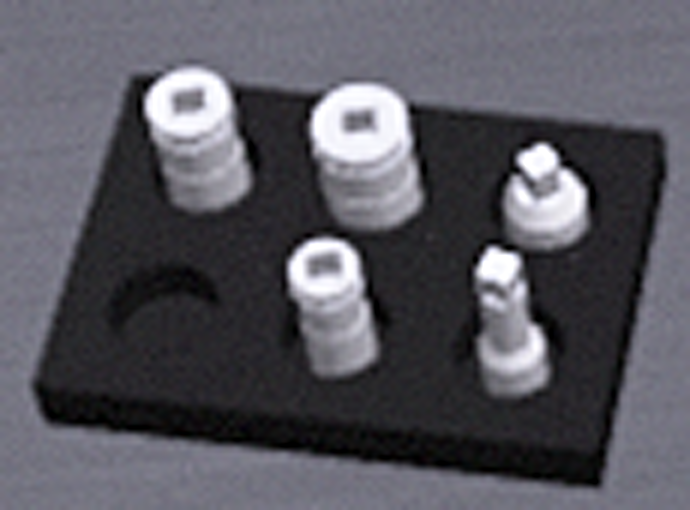

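```bash
python3 - <<'E'
from h import *
# avg few frames
fr={n:np.mean([snapshot(n)[:,:,::-1].astype(float) for _ in range(4)],0) for n in("scene","top")}
np.savez("fr.npz",**fr)
def enh(n,u,v,w,k=9):
    im=fr[n][v-w:v+w,u-w:u+w].mean(2); im=cv2.resize(im,None,fx=k,fy=k,interpolation=cv2.INTER_CUBIC)
    im=np.clip((im-110)/(255-110),0,1)**3*255
    im=im.astype(np.uint8); return im
t=[enh("scene",395,240,22),enh("scene",497,278,22),enh("scene",176,312,22)]
cv2.imwrite("pics/e_s.png",cv2.resize(np.hstack(t),(798,266)) if 0 else np.hstack([cv2.resize(x,(266,266)) for x in t]))
t2=[enh("top",256,232,28),enh("top",172,172,28),enh("top",473,165,28)]
cv2.imwrite("pics/e_t.png",np.vstack([np.hstack([cv2.resize(x,(266,266)) for x in t]),np.hstack([cv2.resize(x,(266,266)) for x in t2])]))
cv2.imwrite("pics/e_s1.png",cv2.resize(enh("scene",402,246,13),(580,580)))
E
```

```text
(no output)
```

View pics/e_t.png

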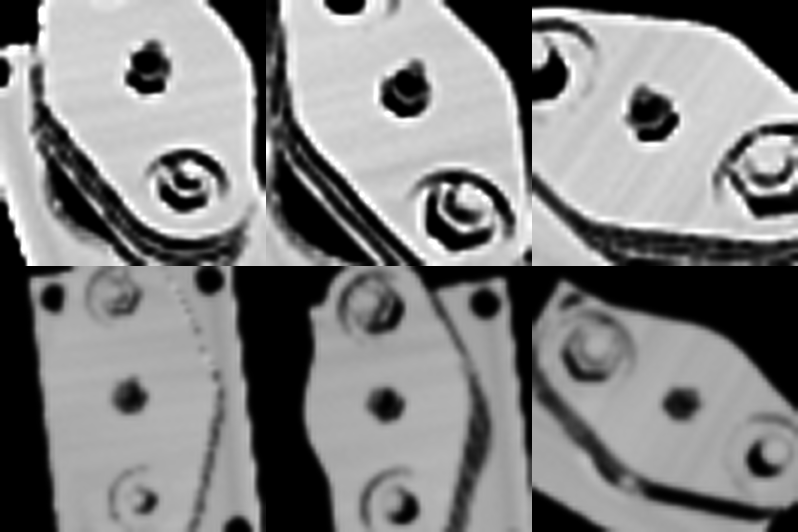

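```bash
cat > ov.py <<'E'
from h import *
fr=np.load("fr.npz")
def view(n,u0,v0,w,h,k,lo=110,g=2.5,circ=[],out="o.png"):
    im=fr[n][v0:v0+h,u0:u0+w].mean(2); im=cv2.resize(im,None,fx=k,fy=k,interpolation=cv2.INTER_CUBIC)
    im=(np.clip((im-lo)/(255-lo),0,1)**g*255).astype(np.uint8); im=cv2.cvtColor(im,cv2.COLOR_GRAY2BGR)
    for (c,r,col) in circ:
        a=np.linspace(0,2*np.pi,60);P=np.c_[c[0]+r*np.cos(a),c[1]+r*np.sin(a),np.full(60,c[2])]
        uv=(proj(n,P)-[u0,v0]+.5)*k-.5
        cv2.polylines(im,[np.round(uv).astype(int)],True,col,1)
    for u in range(-(-u0//10)*10,u0+w,10): cv2.putText(im,str(u),(int((u-u0+.5)*k),10),0,.35,(0,0,255),1);cv2.line(im,(int((u-u0+.5)*k),12),(int((u-u0+.5)*k),18),(0,0,255),1)
    for v in range(-(-v0//10)*10,v0+h,10): cv2.putText(im,str(v),(0,int((v-v0+.5)*k)),0,.35,(0,0,255),1)
    cv2.imwrite(out,im)
E
python3 - <<'E'
from ov import *
view("scene",375,200,48,75,8,out="pics/g_s.png")
view("top",230,192,60,80,7,out="pics/g_t.png")
E
```

```text
(no output)
```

View pics/g_s.png

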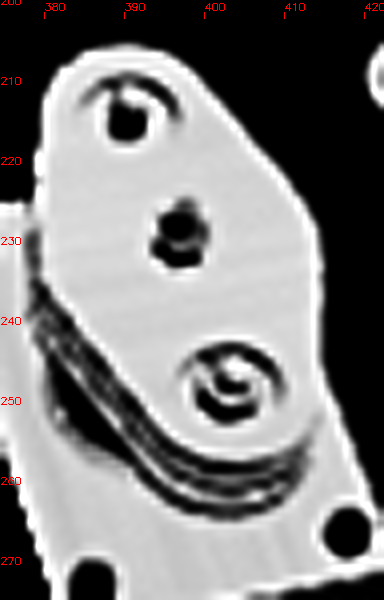

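View pics/g_t.png

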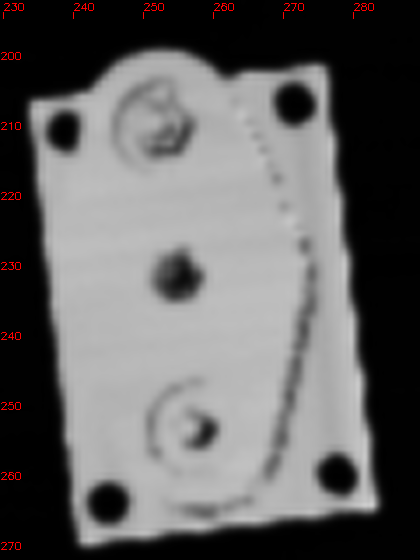

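```bash
python3 - <<'E'
from ov import *
for n,pts in (("top",[(237.5,211),(271.5,206.8),(244,263.5),(277,259.5)]),):
    for z in (.008,.012): print(z,[unproj(n,p,z).round(4) for p in pts], np.mean([unproj(n,p,z) for p in pts],0))
# circle-fit score: darkness on far-side arcs inside rim, per camera
from scipy.optimize import minimize
from scipy.ndimage import map_coordinates
a=np.linspace(0,2*np.pi,120,endpoint=False)
def score(p,n,z=.083,r=.01425):
    x,y,yaw=p;d=np.array([np.cos(yaw),np.sin(yaw)]);im=fr[n].mean(2);s=0
    for k in(.048,-.048):
        c=np.array([x,y])+k*d
        for rr,w in((r-.0008,1),(r+.0012,-1)):
            P=np.c_[c[0]+rr*np.cos(a),c[1]+rr*np.sin(a),np.full(a.size,z)]
            uv=proj(n,P);s+=w*map_coordinates(im,[uv[:,1],uv[:,0]],order=1).mean()
    return s
for n,b,st in(("scene",(396.5,228),(390,212)),("top",(254,231.5),(256,253))):
    c=unproj(n,b,.09);
    best=None
    for dx in np.arange(-.012,.0121,.002):
     for dy in np.arange(-.012,.0121,.002):
      for yaw in np.arange(-.3,.61,.06):
        v=score((c[0]+dx,c[1]+dy,yaw),n)
        if best is None or v<best[0]:best=(v,(c[0]+dx,c[1]+dy,yaw))
    r=minimize(score,best[1],args=(n,),method="Nelder-Mead",options=dict(xatol=1e-5,fatol=1e-3,initial_simplex=np.array(best[1])+np.array([[0,0,0],[.002,0,0],[0,.002,0],[0,0,.05]])))
    x,y,yaw=r.x;d=np.array([np.cos(yaw),np.sin(yaw)])
    print(n,c,best,r.x,r.fun,"nut",np.array([x,y])+.048*d)
    cs=[((x+k*d[0],y+k*d[1],.083),.01425,(0,200,0)) for k in(.048,-.048)]+[((x,y,.083),.006,(255,0,0))]
    if n=="scene": view(n,375,200,48,75,8,circ=cs,out="pics/f_s.png")
    else: view(n,230,192,60,80,7,circ=cs,out="pics/f_t.png")
E
```

```text
0.008 [array([0.5783, 0.1962, 0.008 ]), array([0.587, 0.117, 0.008]), array([0.4557, 0.1809, 0.008 ]), array([0.464 , 0.1047, 0.008 ])] [0.52124152 0.14968483 0.008     ]
0.012 [array([0.5776, 0.1957, 0.012 ]), array([0.5864, 0.1166, 0.012 ]), array([0.4554, 0.1803, 0.012 ]), array([0.4637, 0.1044, 0.012 ])] [0.52078445 0.1492406  0.012     ]Traceback (most recent call last):
  File "<stdin>", line 22, in <module>
  File "<stdin>", line 14, in score
  File "h.py", line 4, in proj
    c=camera_params(n);p=np.atleast_2d(X)@c["R"].T+c["t"];s=p[:,:2]/p[:,2:]
ValueError: time passes only in moves, steps and waits
```

```bash
python3 - <<'E'
import pickle
from station import camera_params,bot
pickle.dump({n:camera_params(n) for n in("scene","top")},open("cam.pkl","wb"));print(bot.get_state()["clock"])
E
sed -i 's/^from station.*/from station import bot, snapshot\nimport pickle\nC=pickle.load(open("cam.pkl","rb"))\ncamera_params=C.get/' h.py
cat > fit.py <<'E'
from ov import *
from scipy.optimize import minimize
from scipy.ndimage import map_coordinates
a=np.linspace(0,2*np.pi,120,endpoint=False)
def score(p,n,z=.083,r=.01425):
    x,y,yaw=p;d=np.array([np.cos(yaw),np.sin(yaw)]);im=fr[n].mean(2);s=0
    for k in(.048,-.048):
        c=np.array([x,y])+k*d
        for rr,w in((r-.0008,1),(r+.0012,-1)):
            P=np.c_[c[0]+rr*np.cos(a),c[1]+rr*np.sin(a),np.full(a.size,z)]
            uv=proj(n,P);s+=w*map_coordinates(im,[uv[:,1],uv[:,0]],order=1).mean()
    return s
for n,b in(("scene",(396.5,228)),("top",(254,231.5))):
    c=unproj(n,b,.09);best=None
    for dx in np.arange(-.012,.0121,.002):
     for dy in np.arange(-.012,.0121,.002):
      for yaw in np.arange(-.3,.61,.06)+(np.pi if n=="x" else 0):
        v=score((c[0]+dx,c[1]+dy,yaw),n)
        if best is None or v<best[0]:best=(v,(c[0]+dx,c[1]+dy,yaw))
    r=minimize(score,best[1],args=(n,),method="Nelder-Mead",options=dict(xatol=1e-5,fatol=1e-3,initial_simplex=np.array(best[1])+np.array([[0,0,0],[.002,0,0],[0,.002,0],[0,0,.05]])))
    x,y,yaw=r.x;d=np.array([np.cos(yaw),np.sin(yaw)])
    print(n,c,best,r.x,r.fun,"nut",np.array([x,y])+.048*d)
    cs=[((x+k*d[0],y+k*d[1],.083),.01425,(0,200,0)) for k in(.048,-.048)]+[((x,y,.083),.006,(255,0,0))]
    if n=="scene": view(n,375,200,48,75,8,circ=cs,out="pics/f_s.png")
    else: view(n,230,192,60,80,7,circ=cs,out="pics/f_t.png")
E
python3 fit.py
```

```text
0.5
scene [0.52080282 0.14759421 0.09      ] (np.float64(-37.6530629044712), (np.float64(0.5228028244066334), np.float64(0.14959421304966347), np.float64(0.12))) [0.52257672 0.15060245 0.15050494] -39.32629070189924 nut [0.5700341  0.15779944]
top [0.51979853 0.14815645 0.09      ] (np.float64(-9.385349621948393), (np.float64(0.5237985270492937), np.float64(0.15215645228642818), np.float64(0.06))) [0.52458033 0.15217559 0.06394402] -9.644123502922298 nut [0.57248223 0.15524281]
```

View pics/f_s.png

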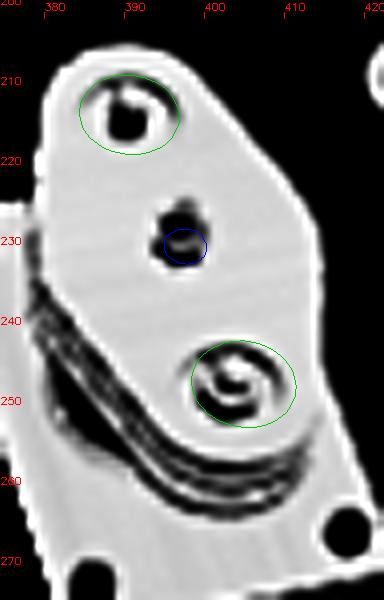

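View pics/f_t.png

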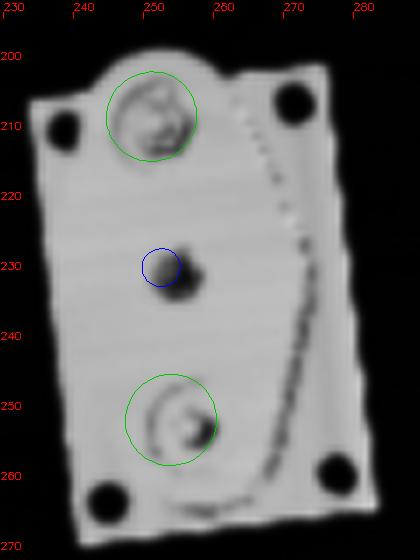

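```bash
cat > hyp.py <<'E'
from ov import *
import sys
x,y,yaw=map(float,sys.argv[1:4]);d=np.array([np.cos(yaw),np.sin(yaw)])
c=lambda k,z:(x+k*d[0],y+k*d[1],z)
cs=[(c(.048,.083),.01425,(0,200,0)),(c(-.048,.083),.01425,(0,200,0)),(c(0,.083),.006,(255,0,0)),(c(0,.103),.003,(255,0,0)),(c(.048,.087),.0098,(0,160,255)),(c(.048,.093),.005,(0,0,255)),(c(-.048,.093),.005,(0,0,255))]
print(c(.048,.077))
view("scene",375,200,48,75,8,circ=cs,out="pics/f_s.png")
view("top",230,192,60,80,7,circ=cs,out="pics/f_t.png")
a,b=cv2.imread("pics/f_s.png"),cv2.imread("pics/f_t.png")
a=cv2.copyMakeBorder(a,0,600-a.shape[0],0,0,0);b=cv2.copyMakeBorder(b,0,600-b.shape[0],0,0,0)
cv2.imwrite(sys.argv[4],np.hstack([a,b])[:, :800] if a.shape[1]+b.shape[1]>800 else np.hstack([a,b]))
E
python3 hyp.py .521 .1495 .11 pics/h1.png
```

```text
(np.float64(0.5687098927019215), np.float64(0.15476935844018438), 0.077)
```

View pics/h1.png

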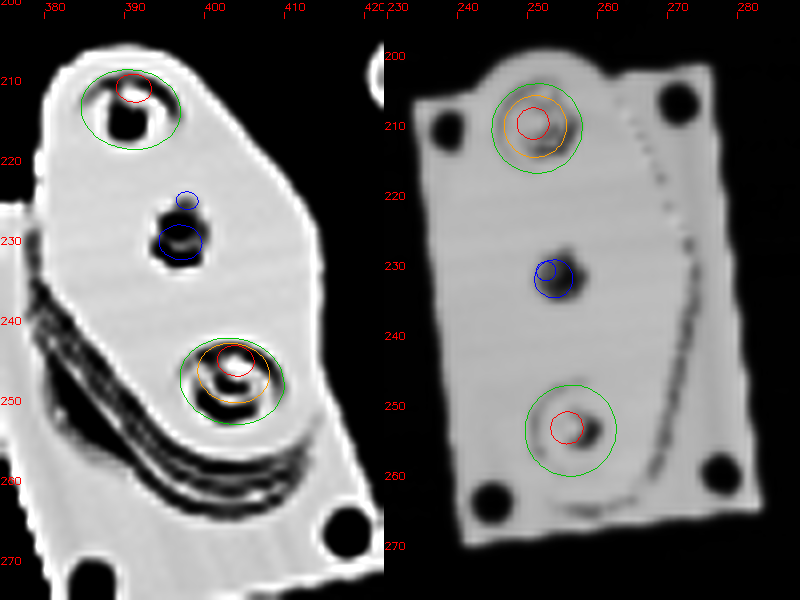

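```bash
python3 hyp.py .5219 .1488 .11 pics/h2.png
```

```text
(np.float64(0.5696098927019215), np.float64(0.15406935844018438), 0.077)
```

View pics/h2.png

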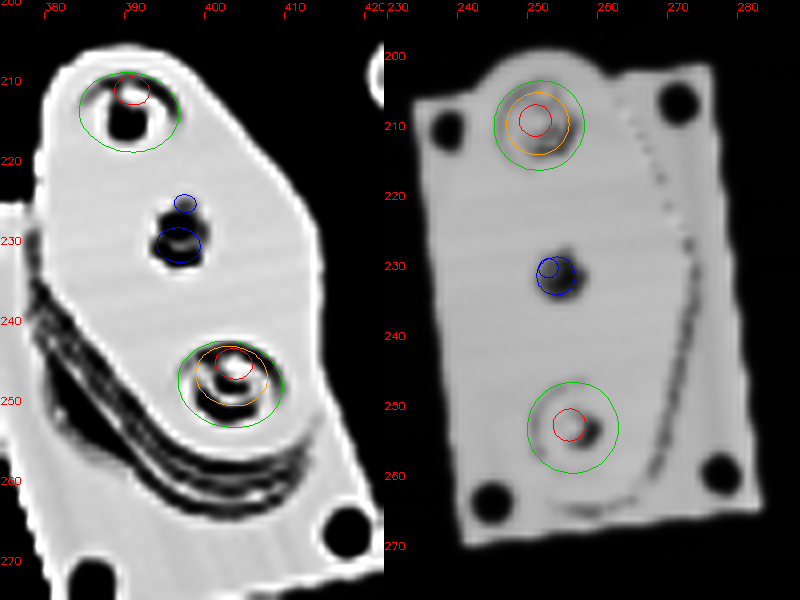

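```bash
python3 - <<'E'
from h import *
pt=[unproj("top",(350+u/6-.4,205+v/6-.4),.028)[:2] for u,v in[(132,38),(690,175),(605,557),(40,418)]]
print(np.round(pt,4)); 
for i in range(4): print(np.linalg.norm(pt[i]-pt[(i+1)%4]))
c=np.mean(pt,0);ex=(pt[0]+pt[1]-pt[2]-pt[3]);ex/=np.linalg.norm(ex);ey=np.array([-ex[1],ex[0]])
print("c",c,"yaw",np.arctan2(ex[1],ex[0]))
for i in(-.034,.034):
  for j in(-.068,0,.068): print(i,j,(c+i*ex+j*ey).round(4), proj("top",np.r_[c+i*ex+j*ey,.071]).round(1),proj("scene",np.r_[c+i*ex+j*ey,.071]).round(1))
print("small top",unproj("top",(350+402/6-.4,205+196/6-.4),.071), unproj("scene",(185+325/6-.4,200+263/6-.4),.071))
from ov import view
view("top",400,222,36,36,16,circ=[(unproj("top",(416.6,237.2),.071),.013,(0,200,0))],out="pics/sm_t.png",lo=60,g=1.5)
view("scene",222,230,36,36,16,circ=[(unproj("scene",(238.7,243.4),.071),.013,(0,200,0))],out="pics/sm_s.png",lo=60,g=1.5)
E
python3 -c "
import cv2,numpy as np
a=np.hstack([cv2.resize(cv2.imread('pics/sm_%s.png'%k),(400,400)) for k in 'ts']);cv2.imwrite('pics/sm.png',a)"
```

```text
[[ 0.5711 -0.1142]
 [ 0.5156 -0.3261]
 [ 0.3712 -0.2883]
 [ 0.4266 -0.0763]]
0.21905343959482904
0.14926524744395536
0.21918457017637236
0.14941252426179238
c [ 0.47113773 -0.20122754] yaw -0.2564260980533842
-0.034 -0.068 [ 0.421  -0.2584] [[440.2 274.7]] [[215.2 215.6]]
-0.034 0 [ 0.4382 -0.1926] [[410.1 267.3]] [[243.8 218.7]]
-0.034 0.068 [ 0.4555 -0.1268] [[380.  259.9]] [[272.7 221.8]]
0.034 -0.068 [ 0.4868 -0.2756] [[446.9 244.8]] [[207.7 239.6]]
0.034 0 [ 0.504  -0.2099] [[417.  237.4]] [[237.2 242.9]]
0.034 0.068 [ 0.5213 -0.1441] [[387.1 230.1]] [[266.9 246.2]]
small top [ 0.50444095 -0.20891839  0.071     ] [ 0.50593495 -0.20632045  0.071     ]
```

View pics/sm.png

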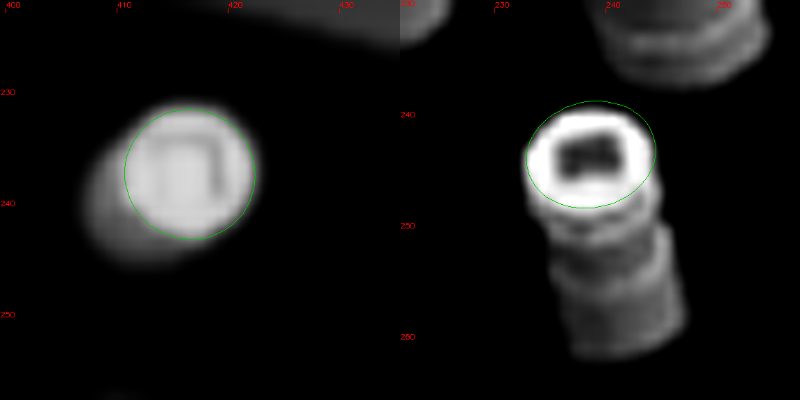

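```bash
cat > rect.py <<'E'
from h import *
def rect(img,n,c,z,half=.016,N=400):
    g=np.linspace(-half,half,N);X,Y=np.meshgrid(g,g)  # right=-y , up=+x
    P=np.c_[(c[0]-Y).ravel(),(c[1]-X).ravel(),np.full(N*N,z)]
    uv=proj(n,P).astype(np.float32).reshape(N,N,2)
    return cv2.remap(img.astype(np.float32),uv,None,cv2.INTER_CUBIC)
E
python3 - <<'E'
from rect import *
fr=np.load("fr.npz")
o=[]
for n,lo,hi in(("top",150,235),("scene",60,255)):
    r=rect(fr[n].mean(2),n,(.505,-.208),.071);print(r.min(),r.max())
    o.append(np.clip((r-lo)/(hi-lo),0,1)*255)
cv2.imwrite("pics/sq.png",np.hstack(o))
E
```

```text
46.747242 235.49387
-1.8252048 273.5996[ WARN:0@0.596] global loadsave.cpp:1063 imwrite_ Unsupported depth image for selected encoder is fallbacked to CV_8U.
```

View pics/sq.png

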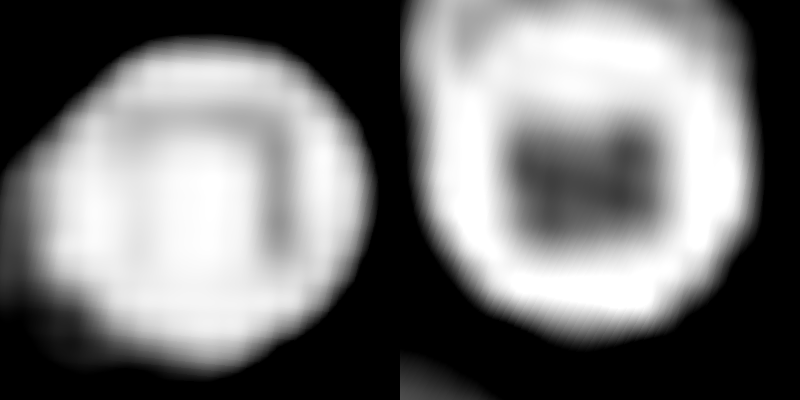

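The target's counterbores are clearly the smallest of the three: about 11 px in the top view, against about 13 and 15 px. That means a 17 mm nut, so the small socket is the one to use, in the pocket at top px (417,237). It stands at about (0.5055, -0.2075), with its square aligned to the world axes. The nut is at about (0.5695, 0.154), flange yaw 0.11. I'm going above the socket.

Call:
{"api": "send_rows", "payload": {
  "rows": [
    {"dx":274,"dy":399,"dz":-70,"rz":-0.62,"gripper":100},
    {"dx":274,"dy":399,"dz":-70,"rz":-0.62,"gripper":100},
    {"dx":274,"dy":399,"dz":-70,"rz":-0.62,"gripper":100},
    {"dx":274,"dy":399,"dz":-70,"rz":-0.62,"gripper":100},
    {"dx":274,"dy":399,"dz":-70,"rz":-0.62,"gripper":100},
    {"dx":274,"dy":399,"dz":-70,"rz":-0.62,"gripper":100},
    {"dx":274,"dy":399,"dz":-70,"rz":-0.62,"gripper":100},
    {"dx":274,"dy":399,"dz":-70,"rz":-0.62,"gripper":100},
    {"dx":274,"dy":399,"dz":-70,"rz":-0.62,"gripper":100},
    {"dx":274,"dy":399,"dz":-70,"rz":-0.62,"gripper":100},
    {"dx":274,"dy":399,"dz":-70,"rz":-0.62,"gripper":100},
    {"dx":274,"dy":399,"dz":-70,"rz":-0.62,"gripper":100},
    {"dx":274,"dy":399,"dz":-70,"rz":-0.62,"gripper":100},
    {"dx":274,"dy":399,"dz":-70,"rz":-0.62,"gripper":100}
  ],
  "newtons": 40
}}

```text
schema error: expected keys dx, dy, dz, rx, ry, rz, gripper
```

Call:
{"api": "send_rows", "payload": {
  "rows": [
    {"dx":274,"dy":399,"dz":-70,"rx":0,"ry":0,"rz":-0.62,"gripper":100},
    {"dx":274,"dy":399,"dz":-70,"rx":0,"ry":0,"rz":-0.62,"gripper":100},
    {"dx":274,"dy":399,"dz":-70,"rx":0,"ry":0,"rz":-0.62,"gripper":100},
    {"dx":274,"dy":399,"dz":-70,"rx":0,"ry":0,"rz":-0.62,"gripper":100},
    {"dx":274,"dy":399,"dz":-70,"rx":0,"ry":0,"rz":-0.62,"gripper":100},
    {"dx":274,"dy":399,"dz":-70,"rx":0,"ry":0,"rz":-0.62,"gripper":100},
    {"dx":274,"dy":399,"dz":-70,"rx":0,"ry":0,"rz":-0.62,"gripper":100},
    {"dx":274,"dy":399,"dz":-70,"rx":0,"ry":0,"rz":-0.62,"gripper":100},
    {"dx":274,"dy":399,"dz":-70,"rx":0,"ry":0,"rz":-0.62,"gripper":100},
    {"dx":274,"dy":399,"dz":-70,"rx":0,"ry":0,"rz":-0.62,"gripper":100},
    {"dx":274,"dy":399,"dz":-70,"rx":0,"ry":0,"rz":-0.62,"gripper":100},
    {"dx":274,"dy":399,"dz":-70,"rx":0,"ry":0,"rz":-0.62,"gripper":100},
    {"dx":274,"dy":399,"dz":-70,"rx":0,"ry":0,"rz":-0.62,"gripper":100},
    {"dx":274,"dy":399,"dz":-70,"rx":0,"ry":0,"rz":-0.62,"gripper":100}
  ],
  "newtons": 40
}}

```text
clock: 1.9
tcp_pos: [0.5056, -0.2094, 0.1616]
tcp_rot: [[0.967, -0.254, 0.001], [-0.254, -0.967, -0.0], [0.001, 0.0, -1.0]]
wrist_force: [0.6, -0.6, 0.9]
grip_width: 0.052
```

Call:
{"api": "send_rows", "payload": {
  "rows": [
    {"dx":0,"dy":1.5,"dz":-40,"rx":0,"ry":0,"rz":0,"gripper":100},
    {"dx":0,"dy":1.5,"dz":-80,"rx":0,"ry":0,"rz":0,"gripper":100},
    {"dx":0,"dy":1.5,"dz":-105,"rx":0,"ry":0,"rz":0,"gripper":100},
    {"dx":0,"dy":1.5,"dz":-122,"rx":0,"ry":0,"rz":0,"gripper":100},
    {"dx":0,"dy":1.5,"dz":-122,"rx":0,"ry":0,"rz":0,"gripper":100},
    {"dx":0,"dy":1.5,"dz":-122,"rx":0,"ry":0,"rz":0,"gripper":100}
  ]
}}

```text
clock: 2.5
tcp_pos: [0.5056, -0.2089, 0.0402]
tcp_rot: [[0.967, -0.256, 0.001], [-0.256, -0.967, -0.001], [0.001, 0.0, -1.0]]
wrist_force: [-0.2, -0.7, 1.0]
grip_width: 0.0518
```

```bash
python3 - <<'E'
from h import *
s=bot.get_state();print(s["tcp_pos"],s["wrist_force"],s["grip_width"])
a=snapshot("scene")[:,:,::-1];crop(a,185,150,115,130,4,"pics/a1.png")
E
```

```text
[ 0.50557933 -0.20886228  0.04017712] [-0.1578199  -0.73004025  0.99394576] 0.05183256537918068
```

View pics/a1.png

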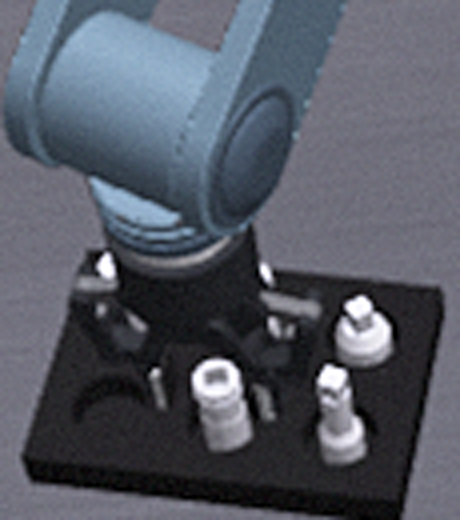

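```bash
python3 - <<'E'
from h import *
t=np.array([.5056,-.2089,.040]);y=np.array([-.256,-.967,0]);x=np.array([.967,-.256,0])
for nm,p in dict(L=t+y*.026,R=t-y*.026,Rf=t-y*.026+x*.011,Lf=t+y*.026+x*.011,top=t+[0,0,.031],bot=t-[0,0,.012]).items(): print(nm,(proj("scene",p)[0]-[185,150]+.5)*4)
E
```

```text
L [175.32467227 400.84650843]
R [264.25985692 411.16124712]
Rf [260.08500993 427.2800248 ]
Lf [170.7393236  416.85902712]
top [212.43401994 375.71106357]
bot [222.45748643 417.40611581]
```

Call:
{"api": "send_rows", "payload": {
  "rows": [
    {"dx":0,"dy":0,"dz":-1,"rx":0,"ry":0,"rz":0,"gripper":255},
    {"dx":0,"dy":0,"dz":-1,"rx":0,"ry":0,"rz":0,"gripper":255},
    {"dx":0,"dy":0,"dz":-1,"rx":0,"ry":0,"rz":0,"gripper":255},
    {"dx":0,"dy":0,"dz":-1,"rx":0,"ry":0,"rz":0,"gripper":255},
    {"dx":0,"dy":0,"dz":-1,"rx":0,"ry":0,"rz":0,"gripper":255},
    {"dx":0,"dy":0,"dz":-1,"rx":0,"ry":0,"rz":0,"gripper":255},
    {"dx":0,"dy":0,"dz":-1,"rx":0,"ry":0,"rz":0,"gripper":255}
  ],
  "newtons": 60
}}

```text
clock: 3.25
tcp_pos: [0.5072, -0.2098, 0.0414]
tcp_rot: [[0.967, -0.255, 0.004], [-0.255, -0.967, -0.003], [0.005, 0.002, -1.0]]
wrist_force: [-1.0, -0.2, 6.6]
grip_width: 0.0237
```

Call:
{"api": "send_rows", "payload": {
  "rows": [
    {"dx":0,"dy":0,"dz":5,"rx":0,"ry":0,"rz":0,"gripper":255},
    {"dx":0,"dy":0,"dz":25,"rx":0,"ry":0,"rz":0,"gripper":255},
    {"dx":0,"dy":0,"dz":60,"rx":0,"ry":0,"rz":0,"gripper":255},
    {"dx":0,"dy":0,"dz":100,"rx":0,"ry":0,"rz":0,"gripper":255},
    {"dx":0,"dy":0,"dz":130,"rx":0,"ry":0,"rz":0,"gripper":255},
    {"dx":0,"dy":0,"dz":130,"rx":0,"ry":0,"rz":0,"gripper":255},
    {"dx":0,"dy":0,"dz":130,"rx":0,"ry":0,"rz":0,"gripper":255}
  ]
}}

```text
clock: 3.95
tcp_pos: [0.5071, -0.2096, 0.1715]
tcp_rot: [[0.967, -0.255, 0.005], [-0.255, -0.967, -0.004], [0.005, 0.002, -1.0]]
wrist_force: [-0.2, -0.0, -1.2]
grip_width: 0.0238
```

```bash
python3 - <<'E'
from h import *
s=bot.get_state();print(s["tcp_pos"],s["tcp_rot"],s["wrist_force"],s["grip_width"])
a=snapshot("scene")[:,:,::-1];u,v=proj("scene",s["tcp_pos"])[0].astype(int);print(u,v);crop(a,u-50,v-70,100,110,5,"pics/a2.png")
b=snapshot("top")[:,:,::-1];u,v=proj("top",s["tcp_pos"])[0].astype(int);print(u,v);crop(b,u-50,v-50,100,100,5,"pics/b2.png")
E
```

```text
[ 0.50707244 -0.20963206  0.17149753] [[ 0.96695573 -0.25490136  0.00468043]
 [-0.25488615 -0.96696432 -0.00361215]
 [ 0.00544655  0.00229981 -0.99998252]] [-0.18324029 -0.01311897 -1.17881363] 0.023802136665881178
230 217
424 230
```

View pics/a2.png

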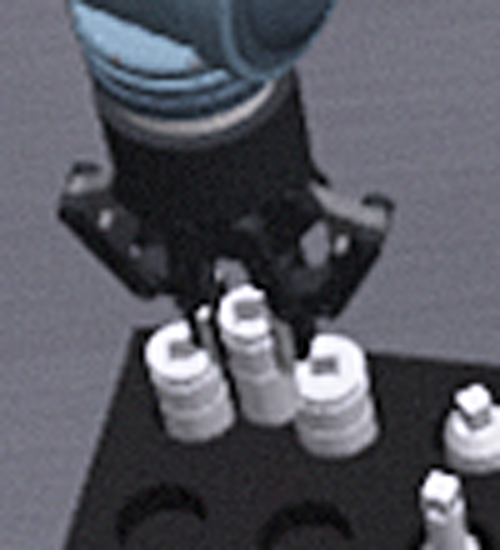

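View pics/b2.png

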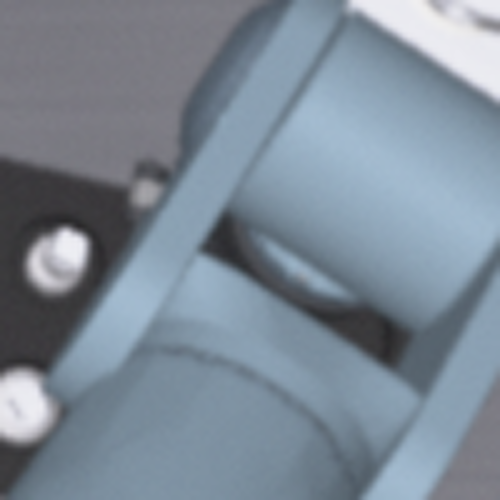

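```bash
python3 - <<'E'
from h import *
f=np.mean([snapshot("scene")[:,:,::-1].astype(float) for _ in range(3)],0);np.save("f3.npy",f)
s=bot.get_state();t=s["tcp_pos"]
k=16;u0,v0,w,h=212,196,36,36
im=cv2.resize(f[v0:v0+h,u0:u0+w],None,fx=k,fy=k,interpolation=cv2.INTER_CUBIC).clip(0,255).astype(np.uint8)
a=np.linspace(0,6.283,60)
for z in(.0296,-.0354):
    for off,col in(((0,0),(0,0,255)),((.0015,.0015),(0,255,0))):
        P=np.c_[t[0]+off[0]+.013*np.cos(a),t[1]+off[1]+.013*np.sin(a),np.full(60,t[2]+z)]
        cv2.polylines(im,[((proj("scene",P)-[u0,v0]+.5)*k).astype(int)],True,col,1)
cv2.imwrite("pics/a3.png",im)
E
```

```text
(no output)
```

View pics/a3.png

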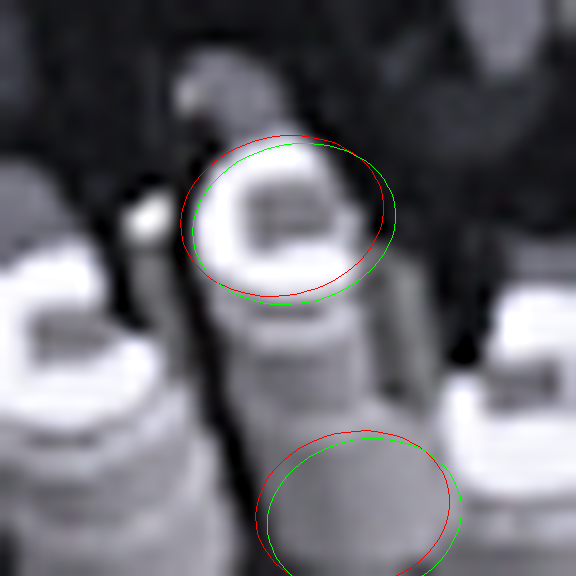

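Call:
{"api": "send_rows", "payload": {
  "rows": [
    {"dx":62.5,"dy":363.5,"dz":5,"rx":0,"ry":0,"rz":0.11,"gripper":255},
    {"dx":62.5,"dy":363.5,"dz":5,"rx":0,"ry":0,"rz":0.11,"gripper":255},
    {"dx":62.5,"dy":363.5,"dz":5,"rx":0,"ry":0,"rz":0.11,"gripper":255},
    {"dx":62.5,"dy":363.5,"dz":5,"rx":0,"ry":0,"rz":0.11,"gripper":255},
    {"dx":62.5,"dy":363.5,"dz":5,"rx":0,"ry":0,"rz":0.11,"gripper":255},
    {"dx":62.5,"dy":363.5,"dz":5,"rx":0,"ry":0,"rz":0.11,"gripper":255},
    {"dx":62.5,"dy":363.5,"dz":5,"rx":0,"ry":0,"rz":0.11,"gripper":255},
    {"dx":62.5,"dy":363.5,"dz":5,"rx":0,"ry":0,"rz":0.11,"gripper":255},
    {"dx":62.5,"dy":363.5,"dz":5,"rx":0,"ry":0,"rz":0.11,"gripper":255},
    {"dx":62.5,"dy":363.5,"dz":-22,"rx":0,"ry":0,"rz":0.11,"gripper":255},
    {"dx":62.5,"dy":363.5,"dz":-22,"rx":0,"ry":0,"rz":0.11,"gripper":255},
    {"dx":62.5,"dy":363.5,"dz":-22,"rx":0,"ry":0,"rz":0.11,"gripper":255}
  ],
  "newtons": 100
}}

```text
clock: 5.4
tcp_pos: [0.568, 0.1534, 0.1466]
tcp_rot: [[0.989, -0.148, -0.001], [-0.148, -0.989, -0.002], [-0.001, 0.002, -1.0]]
wrist_force: [0.9, 0.5, -1.3]
grip_width: 0.0228
```

```bash
cat > look.py <<'E'
from h import *
import sys
f=np.mean([snapshot("scene")[:,:,::-1].astype(float) for _ in range(2)],0);np.save("f3.npy",f)
s=bot.get_state();t=s["tcp_pos"];print(t,s["wrist_force"],s["grip_width"],s["clock"])
k=11;u0,v0,w,h=378,205,50,54
im=cv2.resize(f[v0:v0+h,u0:u0+w],None,fx=k,fy=k,interpolation=cv2.INTER_CUBIC).clip(0,255).astype(np.uint8)
a=np.linspace(0,6.283,60)
for z,r in((.0296,.012),(-.0354,.013)):
    P=np.c_[t[0]+r*np.cos(a),t[1]+r*np.sin(a),np.full(60,t[2]+z)]
    cv2.polylines(im,[((proj("scene",P)-[u0,v0]+.5)*k).astype(int)],True,(0,0,255),1)
P=np.c_[.5695+.01425*np.cos(a),.154+.01425*np.sin(a),np.full(60,.083)]
cv2.polylines(im,[((proj("scene",P)-[u0,v0]+.5)*k).astype(int)],True,(0,255,0),1)
cv2.imwrite(sys.argv[1],im)
E
python3 look.py pics/c1.png
```

```text
[0.56927299 0.15362703 0.14834412] [ 0.39599313 -0.92669297 -1.39384816] 0.022733413673030497 5.5
```

View pics/c1.png

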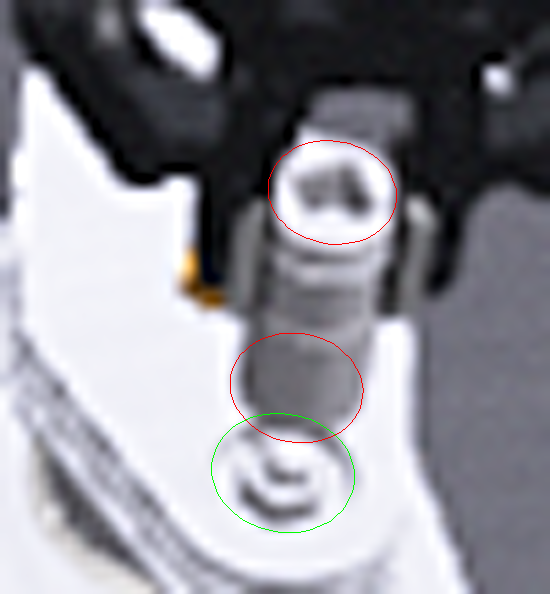

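Call:
{"api": "send_rows", "payload": {
  "rows": [
    {"dx":0.2,"dy":0.4,"dz":-10,"rx":0,"ry":0,"rz":0,"gripper":255},
    {"dx":0.2,"dy":0.4,"dz":-18,"rx":0,"ry":0,"rz":0,"gripper":255},
    {"dx":0.2,"dy":0.4,"dz":-22,"rx":0,"ry":0,"rz":0,"gripper":255},
    {"dx":0.2,"dy":0.4,"dz":-24,"rx":0,"ry":0,"rz":0,"gripper":255},
    {"dx":0.2,"dy":0.4,"dz":-25,"rx":0,"ry":0,"rz":0,"gripper":255},
    {"dx":0.2,"dy":0.4,"dz":-26,"rx":0,"ry":0,"rz":0,"gripper":255},
    {"dx":0.2,"dy":0.4,"dz":-27,"rx":0,"ry":0,"rz":0,"gripper":255}
  ]
}}

```text
clock: 6.2
tcp_pos: [0.5698, 0.154, 0.1217]
tcp_rot: [[0.989, -0.148, 0.003], [-0.148, -0.989, -0.001], [0.004, 0.001, -1.0]]
wrist_force: [0.5, -0.8, 0.4]
grip_width: 0.0227
```

Call:
{"api": "send_rows", "payload": {
  "rows": [
    {"dx":0,"dy":0,"dz":-1,"rx":0,"ry":0,"rz":0,"gripper":255},
    {"dx":0,"dy":0,"dz":-2,"rx":0,"ry":0,"rz":0,"gripper":255},
    {"dx":0,"dy":0,"dz":-3,"rx":0,"ry":0,"rz":0,"gripper":255},
    {"dx":0,"dy":0,"dz":-3,"rx":0,"ry":0,"rz":0,"gripper":255}
  ]
}}

```text
clock: 6.6
tcp_pos: [0.5707, 0.1539, 0.1206]
tcp_rot: [[0.989, -0.148, 0.005], [-0.148, -0.989, -0.002], [0.005, 0.001, -1.0]]
wrist_force: [-2.8, -1.9, 7.6]
grip_width: 0.0228
```

Call:
{"api": "send_rows", "payload": {
  "rows": [
    {"dx":-0.8,"dy":-0.2,"dz":-2,"rx":0,"ry":0,"rz":0.05,"gripper":255},
    {"dx":-0.8,"dy":-0.2,"dz":-2,"rx":0,"ry":0,"rz":0.1,"gripper":255},
    {"dx":-0.8,"dy":-0.2,"dz":-2,"rx":0,"ry":0,"rz":0.1,"gripper":255}
  ]
}}

```text
clock: 6.9
tcp_pos: [0.5707, 0.1531, 0.1194]
tcp_rot: [[0.999, -0.048, 0.007], [-0.048, -0.999, -0.003], [0.007, 0.002, -1.0]]
wrist_force: [-0.3, -3.7, 3.5]
grip_width: 0.0229
```

Call:
{"api": "send_rows", "payload": {
  "rows": [
    {"dx":0,"dy":0,"dz":-2,"rx":0,"ry":0,"rz":-0.1,"gripper":255},
    {"dx":0,"dy":0,"dz":-2,"rx":0,"ry":0,"rz":-0.2,"gripper":255},
    {"dx":0,"dy":0,"dz":-2,"rx":0,"ry":0,"rz":-0.2,"gripper":255}
  ]
}}

```text
clock: 7.2
tcp_pos: [0.5707, 0.1529, 0.1178]
tcp_rot: [[0.969, -0.247, 0.006], [-0.247, -0.969, -0.004], [0.007, 0.003, -1.0]]
wrist_force: [-2.7, -2.1, 5.5]
grip_width: 0.0225
```

Call:
{"api": "send_rows", "payload": {
  "rows": [
    {"dx":-0.3,"dy":-0.2,"dz":-2,"rx":0,"ry":0,"rz":0.05,"gripper":255},
    {"dx":-0.3,"dy":-0.2,"dz":-3,"rx":0,"ry":0,"rz":0.1,"gripper":255},
    {"dx":-0.3,"dy":-0.2,"dz":-3,"rx":0,"ry":0,"rz":0.1,"gripper":255}
  ]
}}

```text
clock: 7.5
tcp_pos: [0.5711, 0.1528, 0.1168]
tcp_rot: [[0.989, -0.146, 0.008], [-0.146, -0.989, -0.004], [0.008, 0.002, -1.0]]
wrist_force: [-4.9, -1.5, 10.7]
grip_width: 0.0229
```

```bash
python3 look.py pics/c2.png; python3 -c "
from station import bot;print(bot.get_state()['wrist_torque'])"
```

```text
[0.57103804 0.15281833 0.11675415] [-4.61872176 -2.45711722 11.31234297] 0.022606859457103064 7.6
[-0.35929493  0.8741994   0.0322957 ]
```

View pics/c2.png

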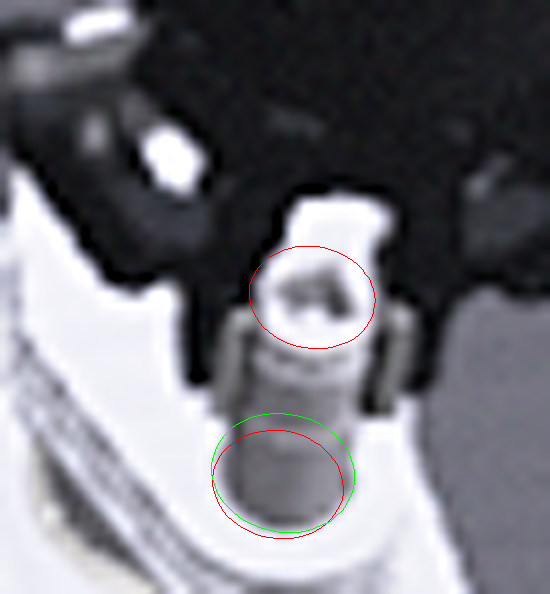

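Call:
{"api": "send_rows", "payload": {
  "rows": [
    {"dx":-1.5,"dy":-0.5,"dz":0,"rx":0,"ry":0,"rz":0,"gripper":255},
    {"dx":-1.5,"dy":-0.5,"dz":-1,"rx":0,"ry":0,"rz":0,"gripper":255},
    {"dx":-1.5,"dy":-0.5,"dz":-2,"rx":0,"ry":0,"rz":0,"gripper":255}
  ]
}}

```text
clock: 7.9
tcp_pos: [0.5708, 0.1527, 0.1167]
tcp_rot: [[0.989, -0.146, 0.011], [-0.146, -0.989, -0.003], [0.011, 0.001, -1.0]]
wrist_force: [-2.9, 0.3, 14.2]
grip_width: 0.0225
```

Call:
{"api": "send_rows", "payload": {
  "rows": [
    {"dx":-1,"dy":0,"dz":-1.5,"rx":0.003,"ry":0.011,"rz":0.08,"gripper":255},
    {"dx":-1,"dy":0,"dz":-2,"rx":0.003,"ry":0.011,"rz":0.15,"gripper":255},
    {"dx":-1,"dy":0,"dz":-2,"rx":0.003,"ry":0.011,"rz":0.15,"gripper":255}
  ]
}}

```text
clock: 8.2
tcp_pos: [0.5709, 0.1527, 0.116]
tcp_rot: [[1.0, 0.006, 0.002], [0.006, -1.0, 0.001], [0.002, -0.001, -1.0]]
wrist_force: [-1.0, -0.5, 6.8]
grip_width: 0.0229
```

```bash
python3 -c "
from station import bot;s=bot.get_state();print(s['wrist_torque'],s['wrist_force'])"
```

```text
[-0.25403988  0.13805392  0.08854092] [-0.95301063 -0.54634304  6.77634328]
```

Call:
{"api": "send_rows", "payload": {
  "rows": [
    {"dx":-0.5,"dy":0,"dz":-1.5,"rx":0.003,"ry":0.008,"rz":-0.1,"gripper":255},
    {"dx":-0.5,"dy":0,"dz":-2,"rx":0.003,"ry":0.008,"rz":-0.2,"gripper":255},
    {"dx":-0.5,"dy":0,"dz":-2,"rx":0.003,"ry":0.008,"rz":-0.2,"gripper":255}
  ]
}}

```text
clock: 8.5
tcp_pos: [0.5711, 0.1526, 0.1154]
tcp_rot: [[0.981, -0.194, -0.004], [-0.194, -0.981, 0.004], [-0.005, -0.003, -1.0]]
wrist_force: [-1.3, -1.8, 9.3]
grip_width: 0.0229
```

```bash
python3 -c "
from station import bot;s=bot.get_state();print(s['wrist_torque'],s['wrist_force'])"; python3 look.py pics/c3.png
```

```text
[-0.36987051  0.47332611 -0.00372898] [-1.33530545 -1.76767067  9.30407366]
[0.57110646 0.15256388 0.11537351] [-2.75712034 -0.82147286  8.29299964] 0.02252298488881169 8.6
```

View pics/c3.png

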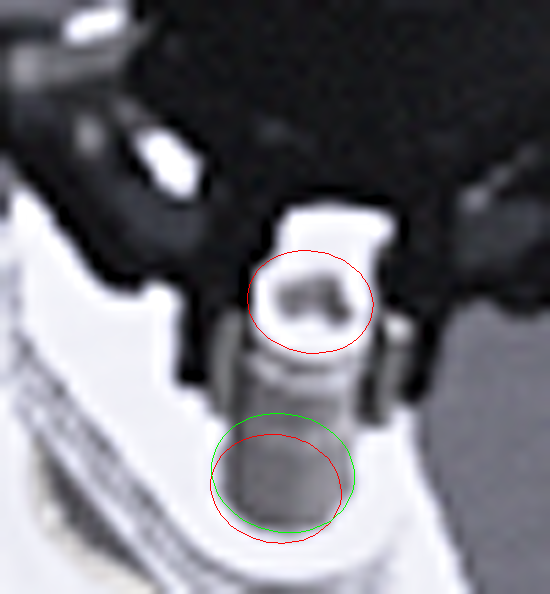

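```bash
python3 -c "
from station import bot;s=bot.get_state();print(s['qpos'])"
```

```text
[0.06756244 0.24199544 1.78809744 0.00464221 1.11544717 1.83002944]
```

Call:
{"api": "send_rows", "payload": {
  "rows": [
    {"dx":-0.5,"dy":0,"dz":0,"rx":0,"ry":0,"rz":0.14,"gripper":255},
    {"dx":-0.5,"dy":0,"dz":0,"rx":0,"ry":0,"rz":0.28,"gripper":255},
    {"dx":-0.5,"dy":0,"dz":0,"rx":0,"ry":0,"rz":0.4,"gripper":255},
    {"dx":-0.5,"dy":0,"dz":-1,"rx":0,"ry":0,"rz":0.4,"gripper":255}
  ],
  "newtons": 120
}}

```text
clock: 9.0
tcp_pos: [0.5707, 0.1527, 0.114]
tcp_rot: [[0.979, 0.205, -0.005], [0.205, -0.979, 0.002], [-0.004, -0.003, -1.0]]
wrist_force: [1.2, 0.7, -1.4]
grip_width: 0.0221
```

Call:
{"api": "send_rows", "payload": {
  "rows": [
    {"dx":0,"dy":0,"dz":-1,"rx":0,"ry":0,"rz":0.05,"gripper":255},
    {"dx":0,"dy":0,"dz":-2,"rx":0,"ry":0,"rz":0.1,"gripper":255},
    {"dx":0,"dy":0,"dz":-3,"rx":0,"ry":0,"rz":0.1,"gripper":255},
    {"dx":0,"dy":0,"dz":-3,"rx":0,"ry":0,"rz":0.1,"gripper":255}
  ]
}}

```text
clock: 9.4
tcp_pos: [0.5712, 0.1529, 0.1127]
tcp_rot: [[0.954, 0.299, -0.005], [0.3, -0.954, 0.002], [-0.004, -0.003, -1.0]]
wrist_force: [-3.7, -0.3, 10.1]
grip_width: 0.022
```

```bash
python3 -c "
from station import bot;s=bot.get_state();print(s['wrist_torque'],s['wrist_force'])"; python3 look.py pics/c4.png
```

```text
[-0.15952566  0.67145761  0.04160088] [-3.70547437 -0.32846908 10.10395811]
[0.57121975 0.15285863 0.1126978 ] [-3.05737359  0.34781837 10.46253234] 0.022003622864339368 9.5
```

View pics/c4.png

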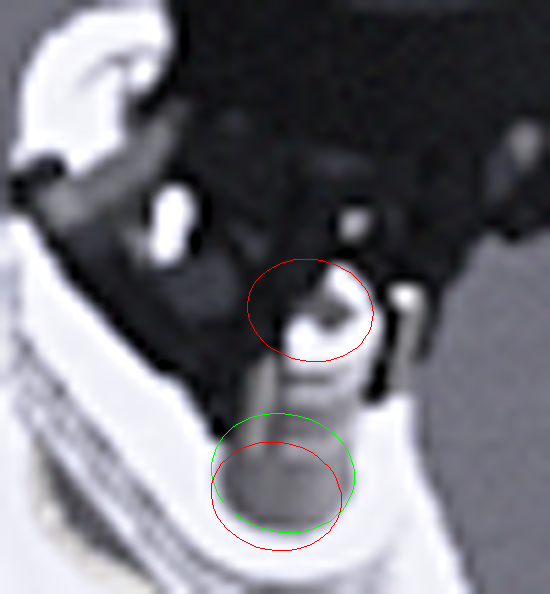

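```bash
python3 - <<'E'
import cv2,numpy as np
o=[]
for i in(1,2,3,4):
    a=cv2.imread(f"pics/c{i}.png")[:560]; o.append(a[(100 if i==1 else 200):(300 if i==1 else 400),230:400])
    y0=100 if i==1 else 200
    col=a[:,310:345].mean((1,2)); print(i,[int(v) for v in col[y0+80:y0+200:6]])
cv2.imwrite("pics/cc.png",np.hstack(o))
E
```

```text
1 [132, 122, 125, 124, 147, 197, 240, 247, 250, 249, 224, 213, 156, 117, 145, 183, 182, 157, 123, 106]
2 [136, 120, 111, 99, 110, 138, 185, 223, 247, 248, 252, 229, 205, 170, 166, 170, 177, 167, 146, 135]
3 [155, 132, 118, 107, 106, 110, 142, 182, 221, 241, 252, 247, 204, 208, 169, 156, 183, 195, 183, 159]
4 [145, 150, 139, 121, 100, 89, 92, 106, 154, 205, 237, 246, 253, 229, 219, 181, 148, 146, 175, 181]
```

View pics/cc.png

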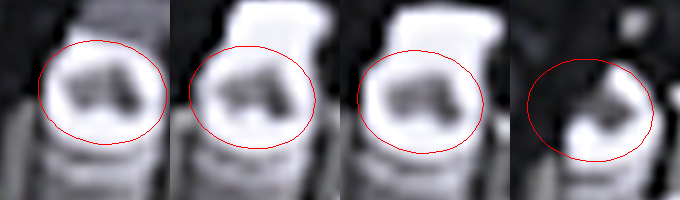

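Call:
{"api": "send_rows", "payload": {
  "rows": [
    {"dx":-0.5,"dy":0,"dz":-2,"rx":0,"ry":0,"rz":-0.04,"gripper":255},
    {"dx":-0.5,"dy":0,"dz":-3,"rx":0,"ry":0,"rz":-0.08,"gripper":255},
    {"dx":-0.5,"dy":0,"dz":-4,"rx":0,"ry":0,"rz":-0.08,"gripper":255},
    {"dx":-0.5,"dy":0,"dz":-4,"rx":0,"ry":0,"rz":-0.08,"gripper":255}
  ]
}}

```text
clock: 9.9
tcp_pos: [0.5721, 0.1529, 0.1126]
tcp_rot: [[0.975, 0.221, -0.002], [0.221, -0.975, 0.002], [-0.002, -0.002, -1.0]]
wrist_force: [-7.4, -1.7, 18.8]
grip_width: 0.022
```

```bash
python3 -c "
from station import bot;s=bot.get_state();print(s['wrist_torque'],s['wrist_force'],s['tcp_pos'])"
```

```text
[-0.47391821  1.33152548  0.06573692] [-7.36549626 -1.6966825  18.75058685] [0.57207086 0.15293583 0.11255331]
```

Call:
{"api": "send_rows", "payload": {
  "rows": [
    {"dx":-1,"dy":0,"dz":0,"rx":0,"ry":0,"rz":0.08,"gripper":255},
    {"dx":-1,"dy":0,"dz":0,"rx":0,"ry":0,"rz":0.16,"gripper":255},
    {"dx":-1,"dy":0,"dz":0,"rx":0,"ry":0,"rz":0.2,"gripper":255}
  ]
}}

```text
clock: 10.2
tcp_pos: [0.5711, 0.153, 0.1128]
tcp_rot: [[0.912, 0.41, -0.003], [0.41, -0.912, 0.001], [-0.002, -0.002, -1.0]]
wrist_force: [-0.0, -0.9, 2.9]
grip_width: 0.0221
```

```bash
python3 -c "
from station import bot;s=bot.get_state();print(s['wrist_torque'],s['wrist_force'],s['tcp_pos'])"
```

```text
[-0.21647185 -0.00492817 -0.01175396] [-1.32219728e-03 -9.20549633e-01  2.94992708e+00] [0.57109257 0.15297521 0.11277899]
```

Call:
{"api": "send_rows", "payload": {
  "rows": [
    {"dx":0,"dy":0,"dz":0,"rx":0,"ry":0,"rz":0.08,"gripper":255},
    {"dx":0,"dy":0,"dz":0,"rx":0,"ry":0,"rz":0.16,"gripper":255},
    {"dx":0,"dy":0,"dz":0,"rx":0,"ry":0,"rz":0.16,"gripper":255}
  ]
}}

```text
clock: 10.5
tcp_pos: [0.5713, 0.153, 0.1128]
tcp_rot: [[0.836, 0.548, -0.002], [0.548, -0.836, 0.001], [-0.001, -0.002, -1.0]]
wrist_force: [1.1, -0.6, 2.1]
grip_width: 0.0223
```

```bash
python3 -c "
from station import bot;s=bot.get_state();print(s['wrist_torque'],s['wrist_force'],s['tcp_pos'])"; python3 look.py pics/c5.png
```

```text
[-0.09133944 -0.18132053 -0.00888961] [ 1.10117389 -0.55563734  2.05809744] [0.57128536 0.15302515 0.11280471]
[0.57127692 0.15301736 0.11283451] [ 0.42504156 -0.5754692   0.57486171] 0.02208545642592529 10.6
```

View pics/c5.png

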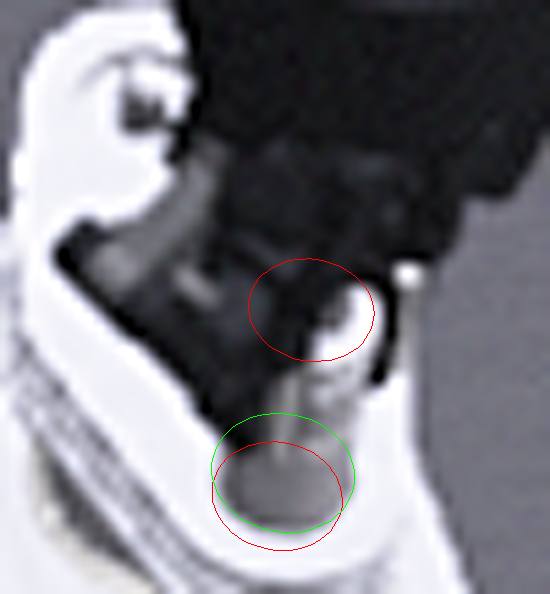

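Call:
{"api": "send_rows", "payload": {
  "rows": [
    {"dx":0,"dy":0,"dz":-1,"rx":0,"ry":0,"rz":-0.14,"gripper":255},
    {"dx":0,"dy":0,"dz":-1,"rx":0,"ry":0,"rz":-0.28,"gripper":255}
  ]
}}

```text
clock: 10.8
tcp_pos: [0.5718, 0.1531, 0.1128]
tcp_rot: [[0.958, 0.288, -0.001], [0.288, -0.958, 0.002], [-0.001, -0.002, -1.0]]
wrist_force: [-0.2, 0.0, 5.5]
grip_width: 0.0222
```

```bash
python3 -c "
from station import bot;s=bot.get_state();print(s['wrist_torque'],s['wrist_force'],s['tcp_pos'],s['effort'])"
```

```text
[-0.16300731  0.06922395 -0.03542065] [-0.19283634  0.03643128  5.54466426] [0.57175238 0.15309406 0.11276315] [ 7.72569375e-02 -3.63724494e+01 -2.67126524e+01  1.12194302e-01
 -2.76315061e-02 -1.13296799e+00]
```

Call:
{"api": "send_rows", "payload": {
  "rows": [
    {"dx":0,"dy":0,"dz":-1,"rx":0,"ry":0,"rz":-0.14,"gripper":255},
    {"dx":0,"dy":0,"dz":-1,"rx":0,"ry":0,"rz":-0.28,"gripper":255},
    {"dx":0,"dy":0,"dz":-1,"rx":0,"ry":0,"rz":-0.42,"gripper":255}
  ]
}}

```text
clock: 11.1
tcp_pos: [0.5712, 0.1527, 0.1127]
tcp_rot: [[0.991, -0.134, -0.003], [-0.134, -0.991, 0.0], [-0.003, 0.0, -1.0]]
wrist_force: [-4.6, -3.0, 9.1]
grip_width: 0.0223
```

```bash
python3 -c "
from station import bot;s=bot.get_state();print(s['wrist_torque'],s['wrist_force'],s['tcp_pos'],s['effort'])"; python3 look.py pics/c6.png
```

```text
[-0.46170831  0.88835989  0.39310791] [-4.62632251 -2.95856522  9.13376844] [0.571219   0.15270629 0.11271432] [  0.10833238 -34.85500932 -27.55833507   0.73737396  -1.38532598
  -0.724688  ]
[0.57117695 0.15271889 0.11266471] [-4.32992508 -2.25926731  8.43078374] 0.022405078628034668 11.2
```

View pics/c6.png

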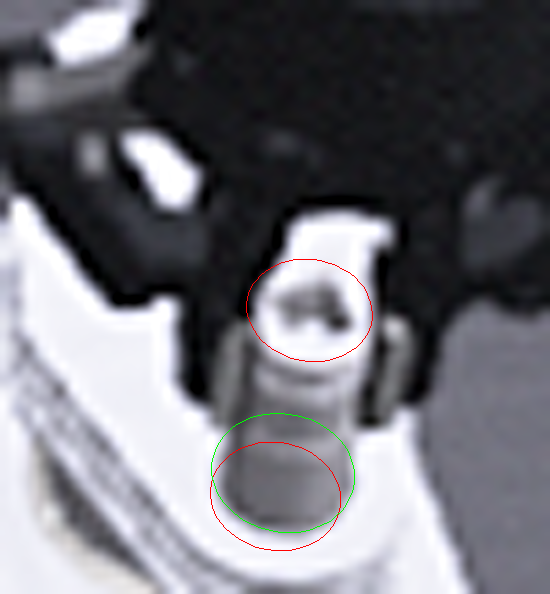

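```bash
python3 - <<'E'
from h import *
uv=(315/11+378-.5,312/11+205-.5)
for z in(.142,.148,.152): print(z,unproj("scene",uv,z))
im=np.load("f3.npy");k=20;u0,v0=396,222
cv2.imwrite("pics/d1.png",cv2.resize(im[v0:v0+28,u0:u0+24],None,fx=k,fy=k,interpolation=cv2.INTER_CUBIC).clip(0,255).astype(np.uint8))
E
```

```text
0.142 [0.57156932 0.15372783 0.142     ]
0.148 [0.57561631 0.15227499 0.148     ]
0.152 [0.5783143  0.15130643 0.152     ]
```

Call:
{"api": "send_rows", "payload": {
  "rows": [
    {"dx":0,"dy":0,"dz":0,"rx":0,"ry":0,"rz":-0.14,"gripper":255},
    {"dx":0,"dy":0,"dz":0,"rx":0,"ry":0,"rz":-0.28,"gripper":255},
    {"dx":0,"dy":0,"dz":0,"rx":0,"ry":0,"rz":-0.35,"gripper":255}
  ]
}}

```text
clock: 11.5
tcp_pos: [0.5706, 0.1527, 0.1127]
tcp_rot: [[0.883, -0.469, -0.004], [-0.469, -0.883, 0.001], [-0.004, 0.001, -1.0]]
wrist_force: [-1.9, -0.2, 3.7]
grip_width: 0.022
```

```bash
python3 -c "
from station import bot;s=bot.get_state();print(s['wrist_torque'],s['wrist_force'],s['tcp_pos'],s['effort'])"; python3 look.py pics/c7.png
python3 - <<'E'
from h import *
im=np.load("f3.npy");k=20;u0,v0=396,222
b=cv2.resize(im[v0:v0+28,u0:u0+24],None,fx=k,fy=k,interpolation=cv2.INTER_CUBIC).clip(0,255).astype(np.uint8)
cv2.imwrite("pics/d2.png",cv2.resize(np.hstack([cv2.imread("pics/d1.png"),b]),None,fx=.8,fy=.8))
E
```

```text
[-0.26882592  0.30115276  0.0635886 ] [-1.85366144 -0.16604877  3.6646153 ] [0.57064416 0.15265833 0.11269779] [  0.17059741 -37.54245758 -28.27734768   0.29073263  -0.46346775
  -0.21929431]
[0.57066728 0.15262674 0.11270355] [-2.29849928 -0.45880078  3.44017908] 0.022337704652940726 11.6
```

View pics/d2.png

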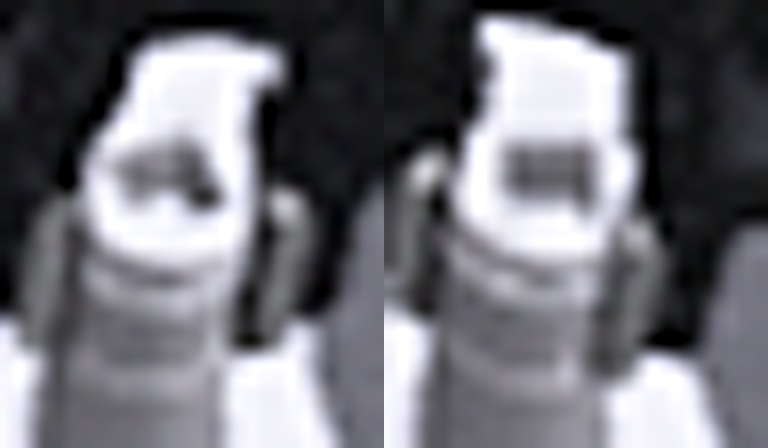

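```bash
python3 - <<'E'
from h import *
def rect2(png,u0,v0,k,c,z,half=.014,N=390):
    img=cv2.imread(png).mean(2).astype(np.float32)
    g=np.linspace(-half,half,N);X,Y=np.meshgrid(g,g)
    P=np.c_[(c[0]-Y).ravel(),(c[1]-X).ravel(),np.full(N*N,z)]
    uv=((proj("scene",P)-[u0,v0]+.5)*k-.5).astype(np.float32).reshape(N,N,2)
    return cv2.remap(img,uv,None,cv2.INTER_CUBIC)
A=[rect2("pics/c1.png",378,205,11,(.5695,.1537),.1483+.0296),rect2("pics/c6.png",378,205,11,(.5712,.1534),.142),rect2("pics/c7.png",378,205,11,(.5712,.1534),.142)]
cv2.imwrite("pics/r.png",cv2.resize(np.hstack(A).clip(0,255),(798,266)))
E
```

```text
[ WARN:0@0.857] global loadsave.cpp:1063 imwrite_ Unsupported depth image for selected encoder is fallbacked to CV_8U.
```

View pics/r.png

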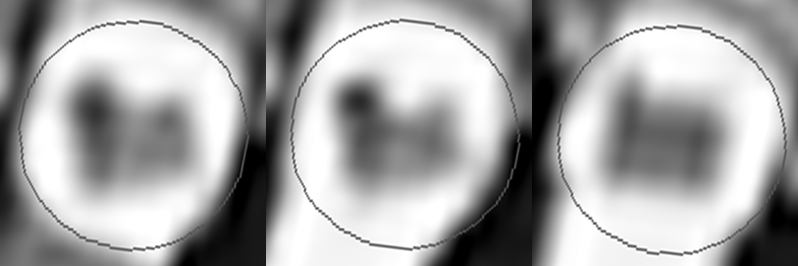

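The square drive hole stayed at the same world yaw while the tool turned 0.37 rad, so the nut is holding the socket by its hexagon. The tool height stopped at 0.1127, which puts the rim at 0.077. One last firm push to confirm.

Call:
{"api": "send_rows", "payload": {
  "rows": [
    {"dx":-0.5,"dy":0,"dz":-3,"rx":0,"ry":0,"rz":0.05,"gripper":255},
    {"dx":-1,"dy":0,"dz":-6,"rx":0,"ry":0,"rz":0.1,"gripper":255},
    {"dx":-1.5,"dy":0,"dz":-6,"rx":0,"ry":0,"rz":0.1,"gripper":255},
    {"dx":-1.5,"dy":0,"dz":-6,"rx":0,"ry":0,"rz":0.0,"gripper":255},
    {"dx":-1.5,"dy":0,"dz":-6,"rx":0,"ry":0,"rz":0.0,"gripper":255}
  ]
}}

```text
clock: 12.1
tcp_pos: [0.5711, 0.1526, 0.1125]
tcp_rot: [[0.885, -0.466, -0.001], [-0.466, -0.885, 0.0], [-0.001, 0.0, -1.0]]
wrist_force: [-10.2, -1.9, 29.1]
grip_width: 0.0221
```

Call:
{"api": "send_rows", "payload": {
  "rows": [
    {"dx":-0.5,"dy":0,"dz":-2,"rx":0,"ry":0,"rz":0.0,"gripper":255},
    {"dx":-0.5,"dy":0,"dz":-2,"rx":0,"ry":0,"rz":0.0,"gripper":255},
    {"dx":-0.5,"dy":0,"dz":-2,"rx":0,"ry":0,"rz":0.0,"gripper":255}
  ]
}}

```text
clock: 12.4
tcp_pos: [0.5709, 0.1527, 0.1126]
tcp_rot: [[0.885, -0.465, -0.001], [-0.465, -0.885, -0.0], [-0.001, 0.0, -1.0]]
wrist_force: [-6.3, -1.1, 14.0]
grip_width: 0.0219
```

```bash
python3 look.py pics/c8.png; python3 - <<'E'
from h import *
s=bot.get_state();print(s["tcp_pos"],s["wrist_force"],s["wrist_torque"],s["tcp_rot"][:,2])
cv2.imwrite("pics/fin.png",snapshot("scene")[:,:,::-1])
E
```

```text
[0.57091448 0.15267391 0.11258136] [-5.55148726 -1.07692775 13.78947296] 0.021700366109953906 12.5
[0.57091448 0.15267391 0.11258136] [-5.55148726 -1.07692775 13.78947296] [-0.40597537  1.1483983  -0.11612542] [-8.60717540e-04 -7.85608262e-05 -9.99999626e-01]
```

View pics/c8.png

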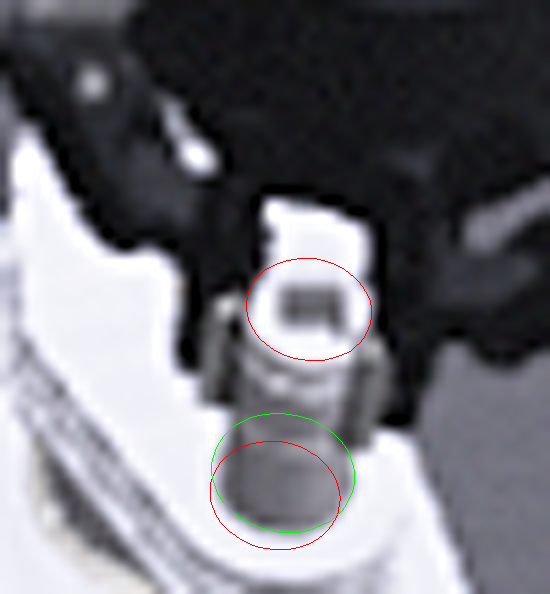

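View pics/fin.png

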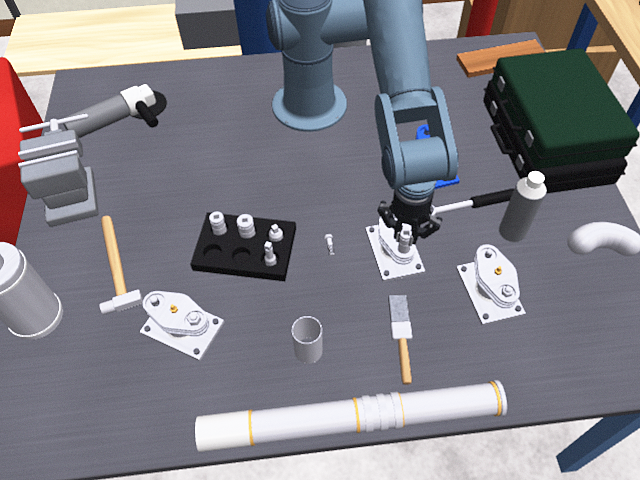

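```bash
python3 -c "
from station import workorder;print(workorder.close_job())"
```

```text
the job is handed in; nothing more can be done
None
```

The small (17 mm) socket is home on the nut of the nearest white flange, and I handed the job in with the gripper still holding it. I left the blue look-alike alone. The flange's counterbore was clearly the smallest of the three, so I tried only the small socket and had nothing to put back in the tray.

Last checks:
- **Seated depth:** under a 29 N push the arm stopped at TCP z = 0.1125. That puts the socket's rim at about 0.077 m, which is the counterbore floor. The socket's top in the scene camera matches that height.
- **Hexagon engaged:** the socket's square drive hole stayed at about the same angle when I turned the gripper 0.37 rad, so the nut is holding it.
- **Hold at hand-in:** about 14 N downward with a 120 N grip setting. The final picture shows everything else in place.

Three readings did not fully agree:
- **Grip width:** it read 22 to 24 mm on a 26 mm socket.
- **TCP x:** it ended about 1.5 mm beyond my camera estimate of the nut.
- **Turning torque:** the wrist torque while turning the gripper was mostly near zero (peak 0.39 N m). That is low for a socket held by a tight nut, so my evidence that the hexagon is engaged is the image and the depth.

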